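Lock a rampart tile on its carrying board and man the wall

ROBOT

A 6-joint arm with a two-finger parallel gripper is mounted at the origin on the work surface. World frame = base frame: x ahead of the robot, y to its left, z up, the work surface at z = 0. Lengths are in m, angles in rad, forces in N, time in s.
With the tool pointing down it reaches from about 0.35 to 0.975 m from the base axis. Payload 4.9 kg.
Tool frame: the origin (TCP) lies at the very end of the fingers, on their centre line; the grasp point (between the pads) lies 19 mm behind it; z points along the fingers, y is the line along which they close (so a half turn about z gives the same grasp; the last joint's range is limited). The gripper opens to 85 mm and grips with 20 to 120 N. Pads are 22 mm wide; open, the fingers measure 114 mm over their backs; the gripper's body (76 mm by 85 mm) begins 54 mm behind the grasp point. The pads swing forward as they close: fully open they stand 13 mm farther back than shut.
Start: joints at [1.115, 0.053, 1.613, -0, 1.476, -0.119], TCP at [0.207, 0.59, 0.231] pointing down, gripper open.
Joint ranges: [-3.01, 3.01], [-1.01, 2.22], [0.06, 2.58], [-1.02, 4.17], [0.09, 2.62], [-3.14, 3.14]. Speed limits (rad/s): [2.57, 2.57, 3.14, 3.14, 3.14, 3.14].

INTERFACE

Orientations are given as a rotation vector (axis times angle).
In Python, from station import ctrl gives the robot as it stands.
- The arm moves only by the shell command python3 -m crank 'ROWS' [OPENING] [FORCE]. ROWS is text: rows parted by semicolons, each of 4 numbers parted by spaces: the shift along the world's x, y, z in units of 0.5 m (1.0 is 0.5 m), then the turn about the world's z in units of 90 degrees (1.0 is 90 degrees). In form: x y z turn; .... A call has exactly 5 rows; each row shifts and turns the commanded pose from where the row before left it; what a row does not reach is not made up. A row lasts 1/12 s, in which the tool goes at most 41.7 mm and 7.16 degrees, less where a joint would pass 70% of its speed; a pose out of reach is approached as far as the arm can. A call with a number of a shift or a turn outside -1 to 1 is refused whole. A call with a gripper value outside its range is refused whole. OPENING is the opening in per cent of the stroke, from 0 (shut) to 100 (fully open), set as the call begins (- or left out, the last holds). The fingers move at their own pace and stop on an object; FORCE is the grip in N (left out, the last holds). Time passes only in rows, so rows that do not move let the fingers close, or fill a call up. It gives the time, the measured TCP pose, the force, the opening and the grip force at its end, in the units of the state.
- ctrl.get_obs(): the state, without advancing time (a new reading comes with each control period).
- ctrl.get_image(name): name is "scene" or "top" or "wrist"; returns (picture, depth): 400x640x3 uint8, red, green, blue; 400x640 float32, m along the optical axis (not along the pixel's ray), 0 where there is no reading.
- ctrl.get_calibration(name): a dict with "fx", "fy", "cx", "cy" (pixels), "extrinsics" (4x4, takes a point from world to camera coordinates). Camera axes: x right, y down, z forward; pixel columns grow to the right and rows downward; lengths in m; the calibration is good to about 2 mm. A picture is of the moment at which its call begins: read the wrist's pose just before it. get_calibration takes no time and is no camera call; for the wrist camera it gives the pose at the moment of the call.
- ctrl.finish_job(): hands the job in; it is judged then, once.
The state is a dict: "t": time; "q": joint angles; "dq": joint speeds; "effort": joint torques, N m; "tool_pos": TCP position; "tool_rot": TCP orientation; "contact_force": force on the tool from outside, world axes, zero at the start; "wrist_torque": the same for the moment, N m; "opening": finger opening in m; "grip_force": force on a finger pad.
Only numpy, scipy, OpenCV 4.12 (cv2) and the standard library are available. Lean on these libraries where they do the work, as an engineer would, in place of code of your own. Each camera call takes 0.05 s, during which the arm holds its last target. There are 200 camera calls.

TASK

Get the rampart tile ready to travel: drop its two keyholes over the headed studs of the carrying board, slide it home so both studs sit at the closed ends of their slots, then turn all four wing knobs clockwise to their stops so that the clamp fingers hold its edges. Also stand every display figure that is on the bench upright on top of the rampart, each with its whole base on the wall. Leave the paint pots, the painting handle and the brush jar where they are.

Things in the scene. Friction and masses are not known exactly. Their poses are not given: they have to be found in the camera images.
- board: Fixed plywood carrying board, 220 mm (its x) by 300 mm (its y), 18 mm thick, flat on the bench. Origin: centre of its underside; z up. On its top: two headed steel studs on its y axis, and four clamp bolts with black wing knobs at x = +-85 mm, y = +-60 mm. The tile lies between the knobs, its long side along the board's y.
- stud_a (a point): Foot of the stud at board y = +97 mm, on the board's top face. Shank 8 mm thick and 7 mm tall, below a domed head 18 mm across that ends 11.5 mm above the board. Axes as the board's.
- stud_b (a point): The same for the other stud, at board y = -97 mm.
- knob1_grip (a point): Wing knob 1 (board x -85, y 60 mm): point on its axis in the wing, 40 mm above the board's top when slack. Black wing bar 46 mm long (this point's x), 14 mm thick (its y), from 15 mm below to 9 mm above the point; pinch its thickness from above, regrasping. A 14 mm wide steel clamp finger turns with it: reaches 42 mm from the axis along this +x, its top 26 mm below the point.
- knob2_grip (a point): Wing knob 2 (board x -85, y -60 mm): point on its axis in the wing, 40 mm above the board's top when slack. Black wing bar 46 mm long (this point's x), 14 mm thick (its y), from 15 mm below to 9 mm above the point; pinch its thickness from above, regrasping. A 14 mm wide steel clamp finger turns with it: reaches 42 mm from the axis along this +x, its top 26 mm below the point.
- knob3_grip (a point): Wing knob 3 (board x 85, y -60 mm): point on its axis in the wing, 40 mm above the board's top when slack. Black wing bar 46 mm long (this point's x), 14 mm thick (its y), from 15 mm below to 9 mm above the point; pinch its thickness from above, regrasping. A 14 mm wide steel clamp finger turns with it: reaches 42 mm from the axis along this +x, its top 26 mm below the point.
- knob4_grip (a point): Wing knob 4 (board x 85, y 60 mm): point on its axis in the wing, 40 mm above the board's top when slack. Black wing bar 46 mm long (this point's x), 14 mm thick (its y), from 15 mm below to 9 mm above the point; pinch its thickness from above, regrasping. A 14 mm wide steel clamp finger turns with it: reaches 42 mm from the axis along this +x, its top 26 mm below the point.
- knob1 (a joint): Turn of wing knob 1 in rad: 0 fully slack, growing clockwise seen from above, end stop at 2.30, where its clamp finger points straight at the tile over the tile's edge. A captive bolt: it sinks 3 mm in all on the way to the stop; friction about 0.05 N m, it stays where it is left; over the last 0.15 rad its finger presses on the plate. It starts slack (0 to 0.5), its clamp finger clear of the tile's place.
- knob2 (a joint): Turn of wing knob 2 in rad: 0 fully slack, growing clockwise seen from above, end stop at 2.30, where its clamp finger points straight at the tile over the tile's edge. A captive bolt: it sinks 3 mm in all on the way to the stop; friction about 0.05 N m, it stays where it is left; over the last 0.15 rad its finger presses on the plate. It starts slack (0 to 0.5), its clamp finger clear of the tile's place.
- knob3 (a joint): Turn of wing knob 3 in rad: 0 fully slack, growing clockwise seen from above, end stop at 2.30, where its clamp finger points straight at the tile over the tile's edge. A captive bolt: it sinks 3 mm in all on the way to the stop; friction about 0.05 N m, it stays where it is left; over the last 0.15 rad its finger presses on the plate. It starts slack (0 to 0.5), its clamp finger clear of the tile's place.
- knob4 (a joint): Turn of wing knob 4 in rad: 0 fully slack, growing clockwise seen from above, end stop at 2.30, where its clamp finger points straight at the tile over the tile's edge. A captive bolt: it sinks 3 mm in all on the way to the stop; friction about 0.05 N m, it stays where it is left; over the last 0.15 rad its finger presses on the plate. It starts slack (0 to 0.5), its clamp finger clear of the tile's place.
- wall_mid (a point): Loose tile, about 0.4 kg: aluminium plate 110 (its x) x 248 (y) x 5 mm with a grey stone rampart on it, 44 mm thick (x), 144 long (y), 45 tall, centred. This point: middle of the wall, 27.5 mm above the plate's underside; axes the tile's, z up. Carry it by the wall, pinched across its thickness. The rubble is only scenery. It fits the studs either way round (turned half a turn).
- wall_top (a point): Centre of the wall's top face, 50 mm above the plate's underside; axes the tile's. Free flat top: 44 mm in x, 128 mm in y, between two end blocks 14 mm high and 8 mm long.
- hole_a (a point): Centre of the round end (24 mm wide) of the keyhole at tile y = +106 mm, at the plate's underside; axes the tile's.
- slot_a (a point): Where the stud's axis should end in that keyhole: in its 12 mm wide slot, 18 mm from the round end towards the tile's -y (slot stops 6 mm beyond this point). To lock, the tile must thus move 18 mm along its own +y once it lies on the board; the plate has 2 mm of play under the stud heads.
- slot_b (a point): The same as slot_a for the other, identical keyhole: its round end is at tile y = -88 mm, this point in its slot at tile y = -106 mm.
- fig1_mid (a point): Display figure 1 (brimmed hat), 60 g, about 71 mm tall, on a round black base 32 mm across and 6 mm thick; its body is round, 22 mm thick, from 6 to 50 mm above the base's underside, with the head above that. This point is on its axis, 32 mm above the underside of the base; z up along the figure. May be absent.
- fig2_mid (a point): Display figure 2 (hood and back board), 60 g, about 68 mm tall, on a round black base 32 mm across and 6 mm thick; its body is round, 22 mm thick, from 6 to 50 mm above the base's underside, with the head above that. This point is on its axis, 32 mm above the underside of the base; z up along the figure. May be absent.
- fig3_mid (a point): Display figure 3 (crested helmet, small shield), 60 g, about 72 mm tall, on a round black base 32 mm across and 6 mm thick; its body is round, 22 mm thick, from 6 to 50 mm above the base's underside, with the head above that. This point is on its axis, 32 mm above the underside of the base; z up along the figure. May be absent.
- fig4_mid (a point): Display figure 4 (bare dark hair, sword before it), 60 g, about 66 mm tall, on a round black base 32 mm across and 6 mm thick; its body is round, 22 mm thick, from 6 to 50 mm above the base's underside, with the head above that. This point is on its axis, 32 mm above the underside of the base; z up along the figure. May be absent.
- paint_pot1: Bystander: paint pot 40 mm across, 45 mm tall. Origin: centre of its underside.
- paint_pot2: Bystander: paint pot 40 mm across, 45 mm tall. Origin: centre of its underside.
- holder: Bystander: black painting handle with a primed figure on it, 48 mm across, 121 mm tall. Origin: centre of its underside.
- brush_jar: Bystander: glass jar of brushes, 72 mm across, 175 mm tall with the brushes. Origin: centre of its underside.

How it is judged:
By the outcome, as a careful person would: the job done as asked, in the order asked, and still so for the second after the job is handed in, with the robot touching nothing.
Of fig1, fig2, fig3, fig4 only 2 to 3 are there at a start; the rules pass over those that are not, and their reading is None.
At some moment in a run one of fig1, fig2, fig3, fig4, tile may be knocked a few centimetres aside while the robot is not near it.
It also fails if it takes over 210 s, if anything falls off the work surface, if the arm or the gripper's body presses on something with over 40 N, if the wrist force passes 120 N, or if a joint passes its speed limit or range.

## Working session

There is one attempt and no reset: what is moved stays moved. The work goes in short steps, Python scripts to look and compute and a shell command to move; the robot and the scene stay as the last step left them, time stands still between calls to the robot, and variables do not carry over. Pictures are saved under pics/ and viewed, at most 14 in all, crops included, and the job is handed in when it is done.

```bash
ls; mkdir -p pics; cat > h.py <<'E'
import numpy as np, cv2
from station import ctrl
def grab(name, fn=None):
    c=ctrl.get_calibration(name); im,d=ctrl.get_image(name)
    if fn: cv2.imwrite('pics/'+fn, im[:,:,::-1])
    return im,d,c
def ray(c,u,v,z):
    E=np.array(c['extrinsics']); R=E[:3,:3]; t=E[:3,3]
    o=-R.T@t; r=R.T@np.array([(u-c['cx'])/c['fx'],(v-c['cy'])/c['fy'],1])
    return o+r*(z-o[2])/r[2]
def cloud(c,d):
    E=np.array(c['extrinsics']); R=E[:3,:3]; t=E[:3,3]
    v,u=np.mgrid[:d.shape[0],:d.shape[1]]
    p=np.stack([(u-c['cx'])/c['fx']*d,(v-c['cy'])/c['fy']*d,d],-1)
    P=(p-t)@R; P[d<=0]=np.nan
    return P
E
python3 - <<'E'
from h import *
for n in ['top','scene']:
    im,d,c=grab(n,n+'0.png'); np.savez('/tmp/'+n+'0.npz',im=im,d=d); print(n,c['fx'],np.round(c['extrinsics'],3).tolist())
print({k:np.round(v,3).tolist() if not isinstance(v,float) else v for k,v in ctrl.get_obs().items()})
E
```

```text
pics
top 441.9810460015363 [[0.023, -1.0, 0.003, -0.061], [-0.99, -0.023, -0.142, 0.621], [0.142, 0.001, -0.99, 1.195], [0.0, 0.0, 0.0, 1.0]]
scene 507.1405839643158 [[-0.735, 0.678, 0.01, 0.47], [0.388, 0.432, -0.814, -0.16], [-0.556, -0.595, -0.581, 1.76], [0.0, 0.0, 0.0, 1.0]]
{'t': 0.1, 'q': [1.115, 0.053, 1.614, -0.0, 1.476, -0.119], 'dq': [0.001, -0.002, -0.002, 0.001, -0.002, -0.0], 'effort': [0.0, -39.491, -37.136, -0.0, 0.004, -0.0], 'tool_pos': [0.206, 0.589, 0.23], 'tool_rot': [-0.526, -3.097, 0.003], 'contact_force': [0.298, -0.686, -0.966], 'wrist_torque': [-0.032, -0.025, -0.031], 'grip_force': 0.0, 'opening': 0.08519120949690494}
```

View pics/top0.png

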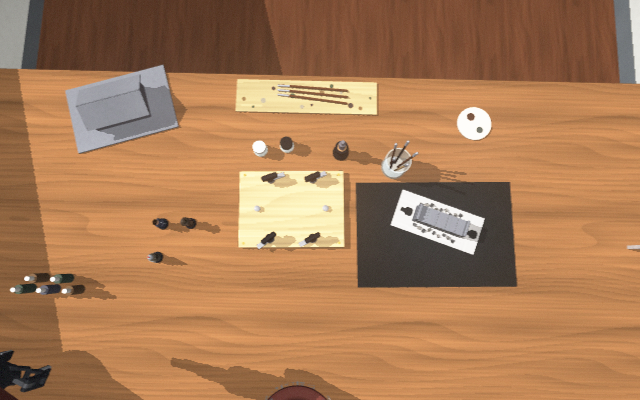

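View pics/scene0.png

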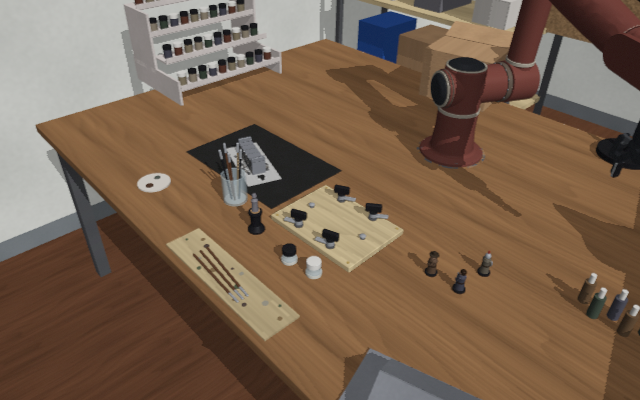

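Top view: board at about (291,209), tile on the black mat at (437,222), three figures at (160,223), (189,222), (156,257); knobs at (272,177), (316,177), (267,240), (311,240). Next, measurement.

```bash
python3 - <<'E'
from h import *
c=ctrl.get_calibration('top'); z=np.load('/tmp/top0.npz'); im,d=z['im'],z['d']
P=cloud(c,d)
hsv=cv2.cvtColor(im,cv2.COLOR_RGB2HSV)
def rect(m,zz,box):
    mm=np.zeros(m.shape,np.uint8); u0,v0,u1,v1=box; mm[v0:v1,u0:u1]=m[v0:v1,u0:u1]
    pts=cv2.findNonZero(mm)[:,0]
    W=np.array([ray(c,u,v,zz)[:2] for u,v in pts])
    r=cv2.minAreaRect((W*1000).astype(np.float32)); return r
m=((hsv[...,2]>190)&(hsv[...,1]>50)&(hsv[...,1]<130)).astype(np.uint8)
m=cv2.morphologyEx(m,cv2.MORPH_OPEN,np.ones((3,3)))
print('board',rect(m,.018,(230,165,352,252)))
m=((hsv[...,2]>170)&(hsv[...,1]<50)).astype(np.uint8)
print('tile',rect(m,.005,(386,184,490,260)))
# tile wall top
w=((P[...,2]>.044)&(P[...,2]<.056)).astype(np.uint8)
print('walltop',rect(w,.05,(400,195,480,245)))
# studs
for b in [(250,202,265,216),(319,202,334,216)]:
    m2=(hsv[...,1]<45).astype(np.uint8); mm=np.zeros_like(m2); mm[b[1]:b[3],b[0]:b[2]]=m2[b[1]:b[3],b[0]:b[2]]
    M=cv2.moments(mm,True); u,v=M['m10']/M['m00'],M['m01']/M['m00']; print('stud',u,v,M['m00'],ray(c,u,v,.029))
# figures: points
for b in [(145,212,174,234),(176,212,202,234),(143,245,168,268)]:
    p=P[b[1]:b[3],b[0]:b[2]].reshape(-1,3); p=p[p[:,2]>.015]; k=p[p[:,2]>p[:,2].max()-.015]
    print('fig',len(p),p.mean(0),k.mean(0),p[:,2].max())
def crop(b,s): 
    return cv2.resize(im[b[1]:b[3],b[0]:b[2],::-1],None,fx=s,fy=s,interpolation=cv2.INTER_CUBIC)
a=crop((230,165,350,252),6); cv2.imwrite('pics/b1.png',a)
k=[crop((385,183,490,262),5),crop((140,205,205,270),6)]
h=max(x.shape[0] for x in k); k=[cv2.copyMakeBorder(x,0,h-x.shape[0],0,0,0) for x in k]
x=np.hstack(k); print(x.shape); cv2.imwrite('pics/b2.png',cv2.resize(x,(800,int(x.shape[0]*800/x.shape[1]))))
E
```

```text
board ((589.962890625, 33.21510314941406), (218.38790893554688, 300.9270935058594), 1.6861621141433716)
tile ((563.4009399414062, -387.7736511230469), (249.9032745361328, 110.7181167602539), 71.37286376953125)
walltop ((562.9632568359375, -387.4147644042969), (143.53634643554688, 46.50508499145508), 71.3387680053711)
stud 255.90322580645162 207.93548387096774 31.0 [0.5873449  0.13116869 0.029     ]
stud 324.9310344827586 207.68965517241378 29.0 [ 0.59261294 -0.06395628  0.029     ]
fig 88 [0.53895399 0.39551907 0.04629617] [0.53888286 0.39927036 0.06257481] 0.06911388947603789
fig 98 [0.54220356 0.31683043 0.05325489] [0.5424357  0.31938566 0.06380202] 0.07411511950890451
fig 89 [0.4434813  0.40398987 0.0441185 ] [0.44410256 0.40784218 0.06641819] 0.07703141146773784
(395, 915, 3)
```

View pics/b1.png

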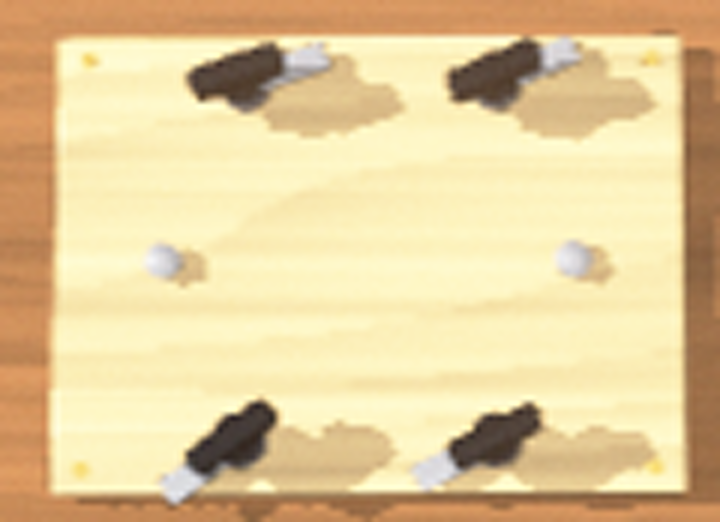

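View pics/b2.png

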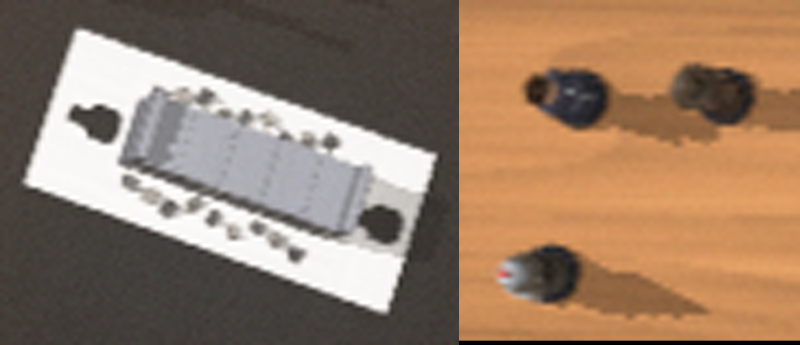

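Studs lie at about (0.587, 0.131) and (0.593, −0.064), so the board yaw is 1.6°. The tile's keyhole slots point to the left, so tile +y is along world (−0.32, −0.95). It needs a +20° turn. I'll move above the tile.

```bash
r='x'; for i in 1; do :; done
python3 -m crank '.0237 -.065 0 -.033; .0237 -.065 0 -.033; .0237 -.065 0 -.033; .0237 -.065 0 -.033; .0237 -.065 0 -.033' 100 60
python3 -m crank '.0237 -.065 0 -.033; .0237 -.065 0 -.033; .0237 -.065 0 -.033; .0237 -.065 0 -.033; .0237 -.065 0 -.033'
python3 -m crank '.0237 -.065 0 -.033; .0237 -.065 0 -.033; .0237 -.065 0 -.033; .0237 -.065 0 -.033; .0237 -.065 0 -.033'
python3 -m crank '.0237 -.065 0 -.033; .0237 -.065 0 -.033; .0237 -.065 0 -.033; .0237 -.065 0 -.033; .0237 -.065 0 -.033'
python3 -m crank '.0237 -.065 0 -.033; .0237 -.065 0 -.033; .0237 -.065 0 -.033; .0237 -.065 0 -.033; .0237 -.065 0 -.033'
python3 -m crank '.0237 -.065 0 -.033; .0237 -.065 0 -.033; .0237 -.065 0 -.033; .0237 -.065 0 -.033; 0 0 0 0'
cat >> h.py <<'E'
def yaw(): # closing line angle, deg (mod 180)
    from scipy.spatial.transform import Rotation as R
    y=R.from_rotvec(ctrl.get_obs()['tool_rot']).as_matrix()[:,1]; return np.degrees(np.arctan2(y[1],y[0]))
def st():
    o=ctrl.get_obs(); print('t%.1f'%o['t'],np.round(o['tool_pos'],4),'yaw%.2f'%yaw(),'op%.4f'%o['opening'],'F',np.round(o['contact_force'],1),'grip%.1f'%o['grip_force'],'T',np.round(o['wrist_torque'],2),'q6 %.2f'%o['q'][5])
def near(box,n=1):
    """top camera wall top rect"""
E
python3 - <<'E'
from h import *
st(); im,d,c=grab('wrist','w1.png'); np.savez('/tmp/w1.npz',im=im,d=d)
P=cloud(c,d); w=((P[...,2]>.044)&(P[...,2]<.058)); p=P[w]; p=p[(abs(p[:,0]-.563)<.1)&(abs(p[:,1]+.388)<.1)]
print(cv2.minAreaRect((p[:,:2]*1000).astype(np.float32)), np.median(p[:,2]),len(p))
q=P[np.isfinite(P[...,2])]; print(np.histogram(q[:,2],bins=np.arange(-.01,.08,.004)))
print(np.round(c['extrinsics'],3).tolist())
E
```

```text
t: 0.52
tool_pos: [0.2657, 0.4257, 0.2306]
tool_rot: [-0.925, -3.002, 0.002]
contact_force: [0.8, -0.7, 0.2]
opening: 0.0854
grip_force: 0.0
t: 0.93
tool_pos: [0.3249, 0.2632, 0.2309]
tool_rot: [-1.306, -2.857, 0.0]
contact_force: [0.7, -0.1, 1.3]
opening: 0.0859
grip_force: 0.0
t: 1.35
tool_pos: [0.3842, 0.1007, 0.231]
tool_rot: [1.665, 2.664, 0.0]
contact_force: [1.6, -0.7, 1.1]
opening: 0.0857
grip_force: 0.0
t: 1.77
tool_pos: [0.4435, -0.0619, 0.2309]
tool_rot: [-1.995, -2.426, -0.0]
contact_force: [0.2, 0.8, 0.7]
opening: 0.0853
grip_force: 0.0
t: 2.18
tool_pos: [0.5028, -0.2243, 0.2306]
tool_rot: [-2.292, -2.147, 0.0]
contact_force: [0.9, -0.2, 1.1]
opening: 0.085
grip_force: 0.0
t: 2.6
tool_pos: [0.5504, -0.3574, 0.2293]
tool_rot: [-2.504, -1.896, 0.002]
contact_force: [-0.8, 1.3, 0.3]
opening: 0.0857
grip_force: 0.0
t2.6 [ 0.5504 -0.3574  0.2293] yaw-15.73 op0.0857 F [-0.8  1.3  0.3] grip0.0 T [0.05 0.06 0.01] q6 -0.41
((563.8535766601562, -384.88629150390625), (139.89649963378906, 45.851158142089844), 71.38629150390625) 0.049602983356265125 4583
(array([     0,   2082, 164680,  32687,   1221,    657,    174,    195,
          193,    187,    223,    219,    228,    235,   3442,   1507,
          342,    386,    810,    270,    275,    275]), array([-0.01 , -0.006, -0.002,  0.002,  0.006,  0.01 ,  0.014,  0.018,
        0.022,  0.026,  0.03 ,  0.034,  0.038,  0.042,  0.046,  0.05 ,
        0.054,  0.058,  0.062,  0.066,  0.07 ,  0.074,  0.078]))
[[0.962, -0.272, -0.001, -0.625], [-0.258, -0.914, 0.313, -0.225], [-0.086, -0.301, -0.95, 0.318], [0.0, 0.0, 0.0, 1.0]]
```

View pics/w1.png

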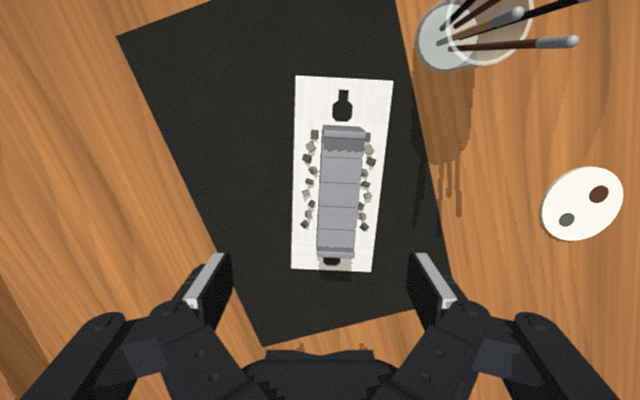

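The wrist view shows the wall at about (340,190), with clear space for fingers either side and only low rubble. I'll align and descend.

```bash
python3 -m crank '.013 -.030 -.04 -.016; .0134 -.0305 -.04 -.016; 0 0 -.06 0; 0 0 -.06 0; 0 0 0 0' >/dev/null
python3 -m crank '0 0 -.06 0; 0 0 -.06 0; 0 0 -.05 0; 0 0 -.03 0; 0 0 0 0'>/dev/null
python3 - <<'E'
from h import *
st()
E
```

```text
t3.5 [ 0.5614 -0.3805  0.028 ] yaw-18.26 op0.0851 F [-1.5  1.  -0.7] grip0.0 T [ 0.03  0.   -0.03] q6 -0.39
```

```bash
python3 -m crank '.004 -.013 -.01 -.004; 0 0 -.01 0; 0 0 0 0;0 0 0 0; 0 0 0 0' >/dev/null
python3 - <<'E'
from h import *
st()
E
python3 -m crank '0 0 0 0; 0 0 0 0; 0 0 0 0;0 0 0 0; 0 0 0 0' 30 80 >/dev/null
python3 -m crank '0 0 0 0; 0 0 0 0; 0 0 0 0;0 0 0 0; 0 0 0 0' >/dev/null
python3 -m crank '0 0 0 0; 0 0 0 0; 0 0 0 0;0 0 0 0; 0 0 0 0' >/dev/null
python3 - <<'E'
from h import *
st()
E
```

```text
t3.9 [ 0.566  -0.39    0.0226] yaw-18.67 op0.0855 F [ 0.2  0.1 -0.3] grip0.0 T [0.01 0.03 0.01] q6 -0.39
t5.2 [ 0.5657 -0.3896  0.0219] yaw-18.67 op0.0430 F [ 0.2 -1.   4.6] grip85.4 T [ 0.14  0.32 -0.04] q6 -0.39
```

```bash
python3 -m crank '0 0 .04 0; 0 0 .06 0; 0 0 .06 0;0 0 .06 0; 0 0 .02 0' >/dev/null
python3 -m crank '.004 .072 0 .0187;.004 .072 0 .0187;.004 .072 0 .0187;.004 .072 0 .0187;.004 .072 0 .0187' >/dev/null
python3 -m crank '.004 .072 0 .0187;.004 .072 0 .0187;.004 .072 0 .0187;.004 .072 0 .0187;.004 .072 0 .0187' >/dev/null
python3 -m crank '.004 .072 0 .0187;.004 .072 0 .0187;0 0 0 0;0 0 0 0; 0 0 0 0' >/dev/null
python3 - <<'E'
from h import *
st(); im,d,c=grab('top','t2.png')
P=cloud(c,d); s=np.s_[150:270,200:380]; p=P[s].reshape(-1,3); im2=im[s].reshape(-1,3)
hsv=cv2.cvtColor(im,cv2.COLOR_RGB2HSV)[s].reshape(-1,3)
print(np.histogram(p[:,2],bins=np.arange(.06,.2,.005)))
m=(hsv[:,2]>165)&(hsv[:,1]<45)&(p[:,2]>.08)&(p[:,2]<.15)
print(m.sum(),np.median(p[m],0),cv2.minAreaRect((p[m][:,:2]*1000).astype(np.float32)))
cv2.imwrite('pics/t2c.png',cv2.resize(im[140:270,220:370,::-1],None,fx=5,fy=5)[:600])
E
```

```text
t6.8 [0.588  0.0426 0.1389] yaw1.56 op0.0429 F [ 0.3 -0.2 -5.1] grip84.2 T [-0.   -0.   -0.01] q6 -0.08
(array([ 75, 105,   9,   0,   0,   0,   0,   0,   0,   0,   0, 215, 908,
       160,  19,   1,  10,  22,  19,   2,  46, 118,  10,  31,  47,   5,
        10,  11]), array([0.06 , 0.065, 0.07 , 0.075, 0.08 , 0.085, 0.09 , 0.095, 0.1  ,
       0.105, 0.11 , 0.115, 0.12 , 0.125, 0.13 , 0.135, 0.14 , 0.145,
       0.15 , 0.155, 0.16 , 0.165, 0.17 , 0.175, 0.18 , 0.185, 0.19 ,
       0.195, 0.2  ]))
1201 [ 0.56280775 -0.03635059  0.12215229] ((587.9479370117188, 43.88157653808594), (109.49401092529297, 245.4373321533203), 1.3740137815475464)
```

View pics/t2c.png

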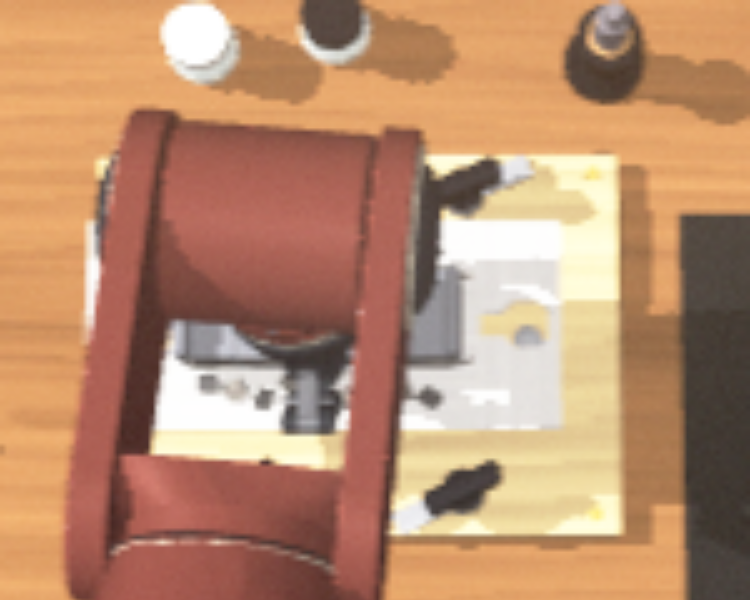

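The tile hangs level above the board, and the right keyhole is about over its stud (seen through at 525,335 in the crop). I'll shift 2 mm and lower to just above the heads.

```bash
python3 -m crank '.0036 -.0016 -.02 0; 0 0 -.04 0; 0 0 -.05 0;0 0 -.04 0; 0 0 0 0' >/dev/null
python3 -m crank '0 0 -.012 0; 0 0 0 0; 0 0 0 0;0 0 0 0; 0 0 0 0' >/dev/null
python3 - <<'E'
from h import *
st(); im,d,c=grab('top'); P=cloud(c,d); s=np.s_[150:270,200:380]; p=P[s].reshape(-1,3)
hsv=cv2.cvtColor(im,cv2.COLOR_RGB2HSV)[s].reshape(-1,3)
m=(hsv[:,2]>165)&(hsv[:,1]<45)&(p[:,2]>.028)&(p[:,2]<.055)
print(m.sum(),np.median(p[m],0),cv2.minAreaRect((p[m][:,:2]*1000).astype(np.float32)))
im3,_,_=grab('wrist','w3.png')
a=cv2.resize(im[190:225,305:345,::-1],None,fx=10,fy=10,interpolation=cv2.INTER_CUBIC)
b=cv2.resize(im3[:,:,::-1],None,fx=.6,fy=.6); 
a=cv2.copyMakeBorder(a,0,max(0,b.shape[0]-a.shape[0]),0,0,0);b=cv2.copyMakeBorder(b,0,max(0,a.shape[0]-b.shape[0]),0,0,0)
cv2.imwrite('pics/c3.png',np.hstack([a,b])); print(a.shape,b.shape)
E
```

```text
t7.7 [0.5923 0.0417 0.0619] yaw1.52 op0.0432 F [-0.3 -0.3 -4.3] grip84.1 T [-0.    0.01  0.02] q6 -0.08
1245 [ 0.57047215 -0.03536914  0.04478718] ((613.484619140625, 41.00544738769531), (277.3714599609375, 223.5552215576172), 71.61418914794922)
(350, 400, 3) (350, 384, 3)
```

View pics/c3.png

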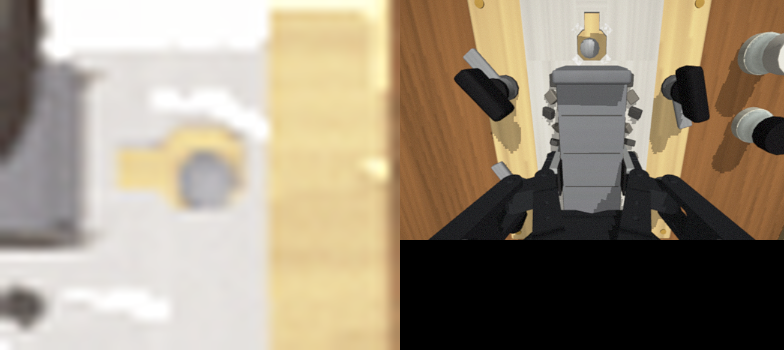

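Both views show the stud inside the round hole; the tile is about 2 mm too far in +x. I'll correct and lower.

```bash
python3 -m crank '-.0044 0 -.005 0; 0 0 -.01 0; 0 0 -.01 0;0 0 0 0; 0 0 0 0'
python3 -m crank '0 0 -.006 0; 0 0 -.006 0; 0 0 -.005 0;0 0 0 0; 0 0 0 0'
```

```text
t: 8.22
tool_pos: [0.5882, 0.0419, 0.0468]
tool_rot: [-2.191, -2.25, 0.002]
contact_force: [-0.9, 0.1, -5.2]
opening: 0.0426
grip_force: 84.1
t: 8.63
tool_pos: [0.5893, 0.0418, 0.0398]
tool_rot: [2.191, 2.251, 0.0]
contact_force: [-1.2, 0.4, -0.7]
opening: 0.043
grip_force: 84.8
```

```bash
python3 -m crank '0 -.009 .001 0; 0 -.009 0 0; 0 -.009 0 0;0 -.009 0 0; 0 0 0 0'
python3 -m crank '0 0 0 0; 0 0 0 0; 0 0 0 0;0 0 0 0; 0 0 0 0'
```

```text
t: 9.05
tool_pos: [0.5891, 0.0226, 0.0399]
tool_rot: [2.192, 2.25, -0.0]
contact_force: [0.7, -1.7, -1.6]
opening: 0.0423
grip_force: 84.6
t: 9.47
tool_pos: [0.589, 0.0238, 0.0398]
tool_rot: [2.191, 2.251, -0.0]
contact_force: [1.0, -1.4, -2.9]
opening: 0.0428
grip_force: 84.6
```

```bash
python3 -m crank '0 0 0 0; 0 0 0 0; 0 0 0 0;0 0 0 0; 0 0 0 0' 75 60 >/dev/null
python3 -m crank '0 0 .03 0; 0 0 .06 0; 0 -.01 .07 0;0 -.01 .08 0; 0 -.01 .08 0' > /dev/null
python3 -m crank '0 -.07 .03 0; 0 -.07 .03 0; 0 -.07 0 0; 0 0 0 0; 0 0 0 0'  > /dev/null
python3 - <<'E'
from h import *
st(); im,d,c=grab('wrist','w4.png'); np.savez('/tmp/w4.npz',im=im,d=d)
P=cloud(c,d)
p=P.reshape(-1,3); w=(p[:,2]>.064)&(p[:,2]<.073)&(abs(p[:,0]-.589)<.04)&(abs(p[:,1]-.03)<.12); print('wall',cv2.minAreaRect((p[w][:,:2]*1000).astype(np.float32)))
E
```

```text
t10.7 [ 0.589  -0.0977  0.2301] yaw1.36 op0.0641 F [-0.8  0.5  0.1] grip0.0 T [-0.01 -0.   -0.01] q6 -0.31
wall ((588.1072998046875, 11.7764892578125), (45.81876754760742, 101.27317810058594), 1.6727741956710815)
```

View pics/w4.png

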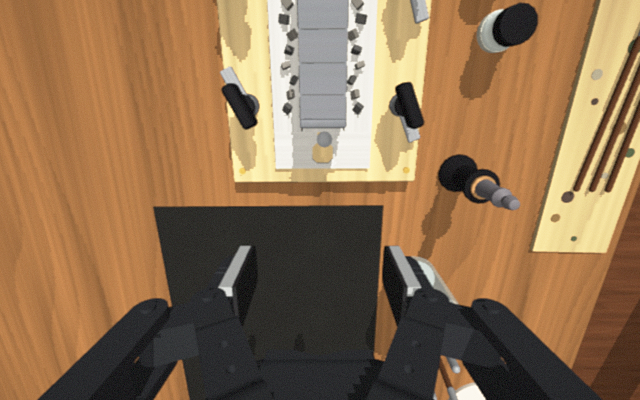

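The stud at the tile's near end, (324,139), now sits in the slot, beyond the round hole at (322,155). Next I'll measure the knob wings.

```bash
python3 - <<'E'
from h import *
z4=np.load('/tmp/w4.npz'); cw=ctrl.get_calibration('wrist')
a=ray(cw,324,139,.0295); b=ray(cw,322,170,.023); print('stud_a',a,'edge',b)
c=ctrl.get_calibration('top'); im=np.load('/tmp/top0.npz')['im']
C=np.array([.590,.0336]); t=np.radians(1.6); R=np.array([[np.cos(t),-np.sin(t)],[np.sin(t),np.cos(t)]])
for n,im,c,lst in [('top',im,c,[(1,1),(1,-1),(-1,-1),(-1,1)]),('wrist',z4['im'],cw,[(1,-1),(-1,-1)])]:
  v,u=np.mgrid[:400,:640]
  E=np.array(c['extrinsics']);Rm=E[:3,:3];o=-Rm.T@E[:3,3]
  r=np.stack([(u-c['cx'])/c['fx'],(v-c['cy'])/c['fy'],np.ones_like(u)],-1)@Rm
  W=o+r*((.067-o[2])/r[...,2])[...,None]
  dark=(im.max(-1)<75)
  for sx,sy in lst:
    k=C+R@np.array([.085*sx,.06*sy])
    m=dark&(np.hypot(W[...,0]-k[0],W[...,1]-k[1])<.032)
    p=W[m][:,:2]; cen,wh,ang=cv2.minAreaRect((p*1000).astype(np.float32))
    e=np.linalg.svd(p-p.mean(0),full_matrices=False)[2][0]
    print(n,(sx,sy),'exp',np.round(k,4),len(p),np.round(cen,1),np.round(wh,1),'axis deg %.1f'%(np.degrees(np.arctan2(e[1],e[0]))%180))
E
```

```text
stud_a [ 0.59159583 -0.06192714  0.0295    ] edge [ 0.59043266 -0.09902351  0.023     ]<stdin>:16: RuntimeWarning: Mean of empty slice.
  ret = um.true_divide(
Traceback (most recent call last):
IndexError: index 0 is out of bounds for axis 0 with size 0
```

```bash
cat > kn.py <<'E'
from h import *
C=np.array([.590,.0336]); t=np.radians(1.6); R=np.array([[np.cos(t),-np.sin(t)],[np.sin(t),np.cos(t)]])
def knobs(n,im,c,lst,th=110,zz=.067):
  v,u=np.mgrid[:400,:640]
  E=np.array(c['extrinsics']);Rm=E[:3,:3];o=-Rm.T@E[:3,3]
  r=np.stack([(u-c['cx'])/c['fx'],(v-c['cy'])/c['fy'],np.ones(u.shape)],-1)@Rm
  W=o+r*((zz-o[2])/r[...,2])[...,None]
  dark=(im.max(-1)<th)
  for sx,sy in lst:
    k=C+R@np.array([.085*sx,.06*sy])
    m=(dark&(np.hypot(W[...,0]-k[0],W[...,1]-k[1])<.034)).astype(np.uint8)
    if m.sum()<10: print(n,(sx,sy),'none',m.sum()); continue
    _,L,S,_=cv2.connectedComponentsWithStats(m); m=L==1+np.argmax(S[1:,4])
    p=W[m][:,:2]; cen,wh,ang=cv2.minAreaRect((p*1000).astype(np.float32))
    e=np.linalg.svd(p-p.mean(0),full_matrices=False)[2][0]
    print(n,(sx,sy),'exp',np.round(k,4),len(p),np.round(cen,1),np.round(wh,1),'axis deg %.1f'%(np.degrees(np.arctan2(e[1],e[0]))%180))
E
python3 - <<'E'
from kn import *
knobs('top',np.load('/tmp/top0.npz')['im'],ctrl.get_calibration('top'),[(1,1),(1,-1),(-1,-1),(-1,1)])
knobs('wrist',np.load('/tmp/w4.npz')['im'],ctrl.get_calibration('wrist'),[(1,-1),(-1,-1)],60)
E
```

```text
top (1, 1) exp [0.6733 0.0959] 92 [670.   93.2] [22.5 38.8] axis deg 107.1
top (1, -1) exp [ 0.6766 -0.024 ] 92 [672. -27.] [20.1 41.1] axis deg 116.3
top (-1, -1) exp [ 0.5067 -0.0287] 87 [505.2 -30.6] [19.9 40.6] axis deg 119.9
top (-1, 1) exp [0.5034 0.0912] 98 [500.4  87. ] [21.6 40.9] axis deg 126.0
wrist (1, -1) exp [ 0.6766 -0.024 ] 831 [669.1 -24.6] [21.6 43.9] axis deg 117.5
wrist (-1, -1) exp [ 0.5067 -0.0287] 813 [511.  -25.7] [21.1 43.6] axis deg 121.3
```

```bash
python3 -m crank '.0438 .0369 0 .071; .0438 .0369 0 .071; .0438 .0369 0 .071;.0438 .0369 0 .071; 0 0 -.06 0' 45 60 >/dev/null
python3 -m crank '0 0 -.08 0; 0 0 -.08 0; 0 0 -.05 0;0 0 0 0; 0 0 0 0'
python3 - <<'E'
from h import *
st()
E
```

```text
t: 11.6
tool_pos: [0.6749, -0.0208, 0.0924]
tool_rot: [-1.635, -2.677, 0.003]
contact_force: [-0.3, -0.8, 0.3]
opening: 0.0387
grip_force: 0.0
t11.6 [ 0.6749 -0.0208  0.0924] yaw27.18 op0.0387 F [-0.3 -0.8  0.3] grip0.0 T [-0.02 -0.03 -0.01] q6 -0.62
```

```bash
python3 -m crank '.0034 -.0064 -.02 0; 0 0 -.03 0; 0 0 -.03 0;0 0 -.012 0; 0 0 0 0' >/dev/null
python3 -m crank '0 0 0 0; 0 0 0 0; 0 0 0 0;0 0 0 0; 0 0 0 0'
python3 -m crank '0 0 0 0; 0 0 0 0; 0 0 0 0;0 0 0 0; 0 0 0 0' 0 40 >/dev/null
python3 -m crank '0 0 0 0; 0 0 0 0; 0 0 0 0;0 0 0 0; 0 0 0 0'
python3 - <<'E'
from h import *
st()
E
```

```text
t: 12.43
tool_pos: [0.6787, -0.0256, 0.0496]
tool_rot: [1.639, 2.679, 0.001]
contact_force: [-0.3, 1.0, 0.6]
opening: 0.0381
grip_force: 0.0
t: 13.27
tool_pos: [0.6783, -0.0258, 0.0491]
tool_rot: [1.639, 2.68, -0.001]
contact_force: [-4.1, -1.1, 6.0]
opening: 0.0133
grip_force: 41.9
t13.3 [ 0.6783 -0.0258  0.0491] yaw27.09 op0.0133 F [-4.1 -1.1  6. ] grip41.9 T [-0.29  0.63 -0.09] q6 -0.62
```

```bash
python3 -m crank '-.003 .003 -.0003 -.06; 0 0 -.0003 -.07; 0 0 -.0003 -.07;0 0 -.0003 -.07; 0 0 -.0003 -.07'
python3 -m crank '0 0 -.0003 -.07; 0 0 -.0003 -.07; 0 0 -.0003 -.07;0 0 -.0003 -.07; 0 0 -.0003 -.07'
python3 -m crank '0 0 -.0003 -.07; 0 0 -.0003 -.07; 0 0 -.0003 -.07;0 0 -.0003 -.07; 0 0 -.0003 -.07'
python3 -c '
from h import *
st()'
python3 -m crank '0 0 -.0003 -.07; 0 0 -.0003 -.05; 0 0 -.0003 -.04;0 0 -.0003 -.04; 0 0 0 0'
python3 -c '
from h import *
st()'
```

```text
t: 13.68
tool_pos: [0.6774, -0.0255, 0.0485]
tool_rot: [2.292, 2.144, -0.001]
contact_force: [-2.1, -4.8, 3.5]
opening: 0.0131
grip_force: 41.6
t: 14.1
tool_pos: [0.6769, -0.0254, 0.0478]
tool_rot: [2.789, 1.442, -0.002]
contact_force: [-4.0, -4.5, 5.1]
opening: 0.0134
grip_force: 41.8
t: 14.52
tool_pos: [0.6764, -0.0249, 0.047]
tool_rot: [3.076, 0.631, -0.002]
contact_force: [-4.9, -2.3, 6.1]
opening: 0.0129
grip_force: 42.0
t14.5 [ 0.6764 -0.0249  0.047 ] yaw-66.81 op0.0129 F [-4.9 -2.3  6.1] grip42.0 T [-0.51  0.87  0.11] q6 1.02
t: 14.93
tool_pos: [0.6764, -0.0245, 0.0466]
tool_rot: [3.137, 0.147, -0.002]
contact_force: [-5.9, -2.5, 8.4]
opening: 0.013
grip_force: 42.1
t14.9 [ 0.6764 -0.0245  0.0466] yaw-84.62 op0.0130 F [-5.9 -2.5  8.4] grip42.1 T [-0.46  1.02 -0.07] q6 1.33
```

```bash
python3 -m crank '0 0 0 -.02; 0 0 0 -.02; 0 0 0 -.02;0 0 0 0; 0 0 0 0' >/dev/null
python3 -c '
from h import *
st()'
python3 -m crank '0 0 0 -.02; 0 0 0 -.02; 0 0 0 -.02;0 0 0 0; 0 0 0 0'>/dev/null
python3 -c '
from h import *
st()'
```

```text
t15.3 [ 0.6764 -0.0244  0.0466] yaw-89.81 op0.0127 F [-5.3 -2.1  7.7] grip42.2 T [-0.36  1.02  0.46] q6 1.42
t15.8 [ 0.6767 -0.0244  0.0467] yaw-95.04 op0.0131 F [-4.5 -2.1  7. ] grip58.7 T [-0.33  0.84  1.35] q6 1.51
```

```bash
python3 -m crank '0 0 0 .02; 0 0 0 .02; 0 0 0 0;0 0 0 0; 0 0 0 0' 45 40 >/dev/null
python3 -m crank '0 0 .03 0; 0 0 .06 0; 0 0 .06 0;0 0 0 0; 0 0 0 0' >/dev/null
python3 -m crank '-.017 -.0004 0 .068; -.017 -.0004 0 .068; -.017 -.0004 0 .068; -.017 -.0004 0 .068; -.017 -.0004 0 .068' >/dev/null
python3 -m crank '-.017 -.0004 0 .068; -.017 -.0004 0 .068; -.017 -.0004 0 .068; -.017 -.0004 0 .068; -.017 -.0004 0 .068' >/dev/null
python3 -m crank '-.017 -.0004 0 .068; -.017 -.0004 0 .068; -.017 -.0004 0 .068; -.017 -.0004 0 .068; -.017 -.0004 0 .068' >/dev/null
python3 -m crank '-.017 -.0004 0 .068; -.017 -.0004 0 .068; -.017 -.0004 0 .068; -.017 -.0004 0 .068; -.017 -.0004 0 .068' >/dev/null
python3 -m crank '0 0 -.02 0; 0 0 -.02 0; 0 0 0 0;0 0 0 0; 0 0 0 0' >/dev/null
python3 -c '
from h import *
st()'
```

```text
t18.7 [ 0.5068 -0.028   0.1004] yaw30.63 op0.0383 F [0.2 0.4 0.2] grip0.0 T [-0.06  0.04 -0.04] q6 -0.74
```

Right over the second knob; I'll descend, grip and turn it 119° and a little more.

```bash
python3 -m crank '0 -.0014 -.03 0; 0 0 -.04 0; 0 0 -.03 0;0 0 -.008 0; 0 0 0 0' >/dev/null
python3 -m crank '0 0 0 0; 0 0 0 0; 0 0 0 0;0 0 0 0; 0 0 0 0' 0 40 >/dev/null
python3 -m crank '0 0 0 0; 0 0 0 0; 0 0 0 0;0 0 0 0; 0 0 0 0' >/dev/null
python3 -c '
from h import *
st()'
python3 -m crank '0 0 -.0003 -.06; 0 0 -.0003 -.07; 0 0 -.0003 -.07;0 0 -.0003 -.07; 0 0 -.0003 -.07' >/dev/null
python3 -m crank '0 0 -.0003 -.07; 0 0 -.0003 -.07; 0 0 -.0003 -.07;0 0 -.0003 -.07; 0 0 -.0003 -.07' >/dev/null
python3 -c '
from h import *
st()'
python3 -m crank '0 0 -.0003 -.07; 0 0 -.0003 -.07; 0 0 -.0003 -.07;0 0 -.0003 -.07; 0 0 -.0003 -.07' >/dev/null
python3 -m crank '0 0 -.0003 -.07; 0 0 -.0003 -.07; 0 0 -.0003 -.05;0 0 -.0003 -.04; 0 0 0 -.04' >/dev/null
python3 -m crank '0 0 0 -.02; 0 0 0 0; 0 0 0 0;0 0 0 0; 0 0 0 0' >/dev/null
python3 -c '
from h import *
st()'
```

```text
t19.9 [ 0.5076 -0.0292  0.0484] yaw30.69 op0.0131 F [-2.1 -1.2  5.8] grip42.3 T [-0.2   0.44 -0.06] q6 -0.74
t20.8 [ 0.5077 -0.0293  0.047 ] yaw-31.70 op0.0129 F [-2.4 -1.   5.9] grip42.2 T [-0.36  0.49  0.06] q6 0.35
t22.0 [ 0.5076 -0.0294  0.0459] yaw-88.95 op0.0128 F [-5.2 -1.7  9.5] grip42.5 T [-0.35  0.63  0.2 ] q6 1.35
```

```bash
python3 -m crank '0 0 0 -.02; 0 0 0 -.02; 0 0 0 -.025;0 0 0 0; 0 0 0 0' >/dev/null
python3 -c '
from h import *
st()'
python3 -m crank '0 0 0 .02; 0 0 0 .02; 0 0 0 0;0 0 0 0; 0 0 0 0' 45 40 >/dev/null
python3 -m crank '0 0 .03 0; 0 0 .06 0; 0 0 .06 0;0 0 0 0; 0 0 0 0' >/dev/null
python3 -m crank '-.0004 .012 0 .071; -.0004 .012 0 .071; -.0004 .012 0 .071; -.0004 .012 0 .071; -.0004 .012 0 .071' >/dev/null
python3 -m crank '-.0004 .012 0 .071; -.0004 .012 0 .071; -.0004 .012 0 .071; -.0004 .012 0 .071; -.0004 .012 0 .071' >/dev/null
python3 -m crank '-.0004 .012 0 .071; -.0004 .012 0 .071; -.0004 .012 0 .071; -.0004 .012 0 .071; -.0004 .012 0 .071' >/dev/null
python3 -m crank '-.0004 .012 0 .071; -.0004 .012 0 .071; -.0004 .012 0 .071; -.0004 .012 0 .071; -.0004 .012 0 .071' >/dev/null
python3 -m crank '0 0 -.02 0; 0 0 -.02 0; 0 0 0 0;0 0 0 0; 0 0 0 0' >/dev/null
python3 -c '
from h import *
st()'
```

```text
t22.4 [ 0.5078 -0.0293  0.046 ] yaw-94.60 op0.0126 F [-3.2 -1.   8.8] grip58.4 T [-0.2   0.5   1.27] q6 1.45
t25.4 [0.5024 0.0909 0.0984] yaw36.45 op0.0384 F [0.7 0.4 0.4] grip0.0 T [-0.01  0.01  0.01] q6 -0.60
```

```bash
python3 -m crank '.002 0 -.03 0; 0 0 -.04 0; 0 0 -.03 0;0 0 -.006 0; 0 0 0 0' >/dev/null
python3 -m crank '0 0 0 0; 0 0 0 0; 0 0 0 0;0 0 0 0; 0 0 0 0' 0 40 >/dev/null
python3 -m crank '0 0 0 0; 0 0 0 0; 0 0 0 0;0 0 0 0; 0 0 0 0' >/dev/null
python3 -c '
from h import *
st()'
python3 -m crank '0 0 -.0003 -.06; 0 0 -.0003 -.07; 0 0 -.0003 -.07;0 0 -.0003 -.07; 0 0 -.0003 -.07' >/dev/null
python3 -m crank '0 0 -.0003 -.07; 0 0 -.0003 -.07; 0 0 -.0003 -.07;0 0 -.0003 -.07; 0 0 -.0003 -.07' >/dev/null
python3 -m crank '0 0 -.0003 -.07; 0 0 -.0003 -.07; 0 0 -.0003 -.07;0 0 -.0003 -.07; 0 0 -.0003 -.07' >/dev/null
python3 -m crank '0 0 -.0003 -.07; 0 0 -.0003 -.07; 0 0 -.0003 -.07;0 0 -.0003 -.07; 0 0 0 -.05' >/dev/null
python3 -m crank '0 0 0 -.02; 0 0 0 -.01; 0 0 0 0;0 0 0 0; 0 0 0 0' >/dev/null
python3 -c '
from h import *
st()'
python3 -m crank '0 0 0 -.02; 0 0 0 -.02; 0 0 0 -.02;0 0 0 0; 0 0 0 0' >/dev/null
python3 -c '
from h import *
st()'
```

```text
t26.6 [0.5043 0.0909 0.0476] yaw36.55 op0.0131 F [-4.8 -2.6  6.5] grip42.2 T [-0.4   0.64  0.04] q6 -0.60
t28.7 [0.504  0.0905 0.045 ] yaw-89.40 op0.0129 F [-6.4 -3.7  9. ] grip42.7 T [-0.74  0.95  0.2 ] q6 1.59
t29.1 [0.504  0.0906 0.045 ] yaw-94.59 op0.0127 F [-5.6 -1.8  8.5] grip59.1 T [-0.58  1.05  1.31] q6 1.69
```

```bash
python3 -m crank '0 0 0 .02; 0 0 0 .02; 0 0 0 0;0 0 0 0; 0 0 0 0' 45 40 >/dev/null
python3 -m crank '0 0 .03 0; 0 0 .06 0; 0 0 .06 0;0 0 0 0; 0 0 0 0' >/dev/null
python3 -m crank '.0169 .0005 0 .06; .0169 .0005 0 .06; .0169 .0005 0 .06; .0169 .0005 0 .06; .0169 .0005 0 .06' >/dev/null
python3 -m crank '.0169 .0005 0 .06; .0169 .0005 0 .06; .0169 .0005 0 .06; .0169 .0005 0 .06; .0169 .0005 0 .06' >/dev/null
python3 -m crank '.0169 .0005 0 .06; .0169 .0005 0 .06; .0169 .0005 0 .06; .0169 .0005 0 .06; .0169 .0005 0 .06' >/dev/null
python3 -m crank '.0169 .0005 0 .06; .0169 .0005 0 .06; .0169 .0005 0 .06; .0169 .0005 0 .06; .0169 .0005 0 .06' >/dev/null
python3 -m crank '0 0 -.02 0; 0 0 -.02 0; 0 0 0 0;0 0 0 0; 0 0 0 0' >/dev/null
python3 -c '
from h import *
st()'
```

```text
t32.0 [0.6719 0.0962 0.0973] yaw16.69 op0.0385 F [-0.6  0.9 -0.3] grip0.0 T [-0.01 -0.03  0.04] q6 -0.26
```

```bash
python3 -m crank '.0025 -.0004 -.03 0; 0 0 -.04 0; 0 0 -.03 0;0 0 -.003 0; 0 0 0 0' >/dev/null
python3 -m crank '0 0 0 0; 0 0 0 0; 0 0 0 0;0 0 0 0; 0 0 0 0' 0 40 >/dev/null
python3 -m crank '0 0 0 0; 0 0 0 0; 0 0 0 0;0 0 0 0; 0 0 0 0' >/dev/null
python3 -c '
from h import *
st()'
python3 -m crank '0 0 -.0003 -.06; 0 0 -.0003 -.07; 0 0 -.0003 -.07;0 0 -.0003 -.07; 0 0 -.0003 -.07' >/dev/null
python3 -m crank '0 0 -.0003 -.07; 0 0 -.0003 -.07; 0 0 -.0003 -.07;0 0 -.0003 -.07; 0 0 -.0003 -.07' >/dev/null
python3 -m crank '0 0 -.0003 -.07; 0 0 -.0003 -.07; 0 0 -.0003 -.07;0 0 -.0003 -.07; 0 0 -.0003 -.07' >/dev/null
python3 -m crank '0 0 -.0003 -.06; 0 0 -.0003 -.04; 0 0 -.0003 -.03;0 0 0 0; 0 0 0 0' >/dev/null
python3 -c '
from h import *
st()'
python3 -m crank '0 0 0 -.02; 0 0 0 -.02; 0 0 0 -.02;0 0 0 0; 0 0 0 0' >/dev/null
python3 -c '
from h import *
st()'
```

```text
t33.3 [0.6742 0.096  0.048 ] yaw16.75 op0.0131 F [-4.9  0.5  5.3] grip42.4 T [-0.06  0.81 -0.02] q6 -0.26
t34.9 [0.6749 0.0954 0.0457] yaw-88.55 op0.0128 F [-3.  -3.   6.2] grip42.4 T [-0.46  0.68  0.09] q6 1.58
t35.4 [0.6749 0.0954 0.0457] yaw-93.73 op0.0133 F [-3.6 -1.8  6.8] grip54.1 T [-0.46  0.7   1.16] q6 1.67
```

```bash
python3 -m crank '0 0 0 .02; 0 0 0 .02; 0 0 0 0;0 0 0 0; 0 0 0 0' 45 40 >/dev/null
python3 -m crank '0 0 .03 0; 0 0 .07 0; 0 0 .08 0;0 0 .08 0; 0 0 .08 0' >/dev/null
python3 -m crank '-.0175 .0265 .005 .05; -.0175 .0265 .005 .05; -.0175 .0265 .005 .05; -.0175 .0265 .005 .05; -.0175 .0265 .005 .05' >/dev/null
python3 -m crank '-.0175 .0265 .005 .05; -.0175 .0265 .005 .05; -.0175 .0265 .005 .05; -.0175 .0265 .005 .05; -.0175 .0265 .005 .05' 100 >/dev/null
python3 -m crank '-.0175 .0265 0 .05; -.0175 .0265 0 .05; -.0175 .0265 0 .05; -.0175 .0265 0 .05; -.0175 .0265 0 .05' >/dev/null
python3 -m crank '-.0175 .0265 0 .05; -.0175 .0265 0 .05; -.0175 .0265 0 .05; -.0175 .0265 0 .05; 0 0 0 0' >/dev/null
python3 - <<'E'
from kn import *
st(); im,d,c=grab('wrist','w5.png'); np.savez('/tmp/w5.npz',im=im,d=d)
t,_,ct=grab('top','t5.png'); knobs('top',t,ct,[(1,1),(1,-1),(-1,-1),(-1,1)],110,.064)
P=cloud(c,d); m=((P[...,2]>.008)&(P[...,2]<.09)&(P[...,1]>.2)).astype(np.uint8)
_,L,S,_=cv2.connectedComponentsWithStats(m)
for i in range(1,len(S)):
    if S[i,4]>150:
        p=P[L==i]; k=p[p[:,2]>p[:,2].max()-.02]
        print(S[i],np.round(p.mean(0),4),'head',np.round(np.median(k,0),4),p[:,2].max().round(3))
b=cv2.resize(t[150:265,225:365,::-1],None,fx=2.85,fy=2.85,interpolation=cv2.INTER_CUBIC); a=cv2.resize(im[:,:,::-1],None,fx=.62,fy=.62)
h=max(a.shape[0],b.shape[0]); o=np.hstack([cv2.copyMakeBorder(x,0,h-x.shape[0],0,0,0) for x in(a,b)])[:,:800]; cv2.imwrite('pics/c5.png',o)
E
```

```text
t37.9 [0.5065 0.3498 0.2405] yaw-4.62 op0.0854 F [-0.3 -0.1 -0.2] grip0.0 T [-0.    0.02  0.02] q6 0.56
top (1, 1) exp [0.6733 0.0959] 81 [672.1  90.8] [42.5 16.7] axis deg 3.6
top (1, -1) exp [ 0.6766 -0.024 ] 74 [674.9 -25.7] [42.4 16.7] axis deg 2.6
top (-1, -1) exp [ 0.5067 -0.0287] 79 [507.4 -30. ] [43.5 16.3] axis deg 0.6
top (-1, 1) exp [0.5034 0.0912] 95 [503.4  85.6] [40.8 19. ] axis deg 179.1
[620   0  20  43 737] [0.8481 0.4798 0.0177] head [0.848  0.48   0.0181] 0.029
[247 108  26  24 484] [0.4452 0.412  0.0454] head [0.4442 0.4112 0.0614] 0.073
[334 108  24  25 425] [0.5366 0.4029 0.0494] head [0.5367 0.4033 0.0618] 0.066
[341 174  24  32 555] [0.5405 0.3256 0.0512] head [0.5408 0.324  0.0621] 0.071
```

View pics/c5.png

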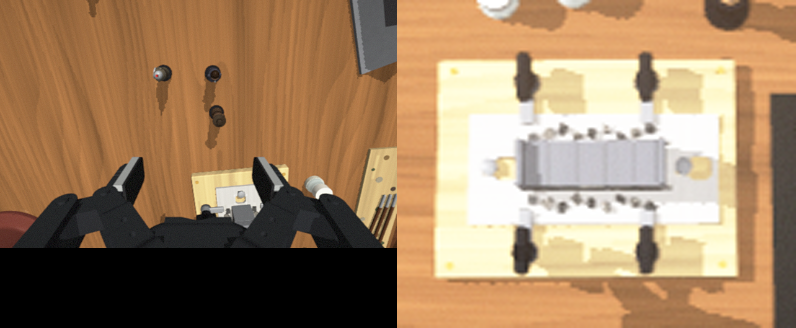

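The right half shows all four clamp fingers on the plate with their wings across, and both studs in the slots. Figures in the wrist view are at (162,73), (212,73), (217,115). A closer crop will show their protrusions.

```bash
python3 - <<'E'
from h import *
im=np.load('/tmp/w5.npz')['im']; s=np.load('/tmp/scene0.npz')['im']
a=cv2.resize(im[90:215,235:385,::-1],None,fx=2.6,fy=2.6,interpolation=cv2.INTER_CUBIC); b=cv2.resize(s[240:300,415:500,::-1],None,fx=4.7,fy=4.7,interpolation=cv2.INTER_CUBIC)
h=max(a.shape[0],b.shape[0]); cv2.imwrite('pics/c6.png',np.hstack([cv2.copyMakeBorder(x,0,h-x.shape[0],0,0,0) for x in(a,b)]))
E
```

```text
(no output)
```

View pics/c6.png

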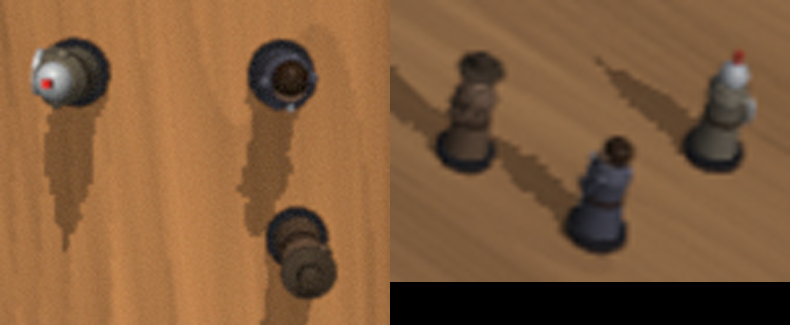

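```bash
python3 - <<'E'
from h import *
c=ctrl.get_calibration('wrist')
for n,u,v in [('f4',343,118.8),('f3',264.6,117.7),('f1',348.5,180)]: print(n,np.round(ray(c,u,v,.005),4))
E
```

```text
f4 [0.5398 0.3992 0.005 ]
f3 [0.4456 0.4086 0.005 ]
f1 [0.5421 0.3221 0.005 ]
```

```bash
python3 -m crank '.035 -.027 0 .025; .035 -.027 0 .025; 0 0 -.06 0;0 0 -.06 0; 0 0 -.06 0' 65 30 >/dev/null
python3 -m crank '0 0 -.06 0;0 0 -.03 0; 0 0 0 0; 0 0 0 0;0 0 0 0' >/dev/null
python3 - <<'E'
from h import *
st(); t,d,c=grab('top'); P=cloud(c,d)
for b in [(145,212,174,234),(176,212,202,234),(143,245,168,268)]:
    p=P[b[1]:b[3],b[0]:b[2]].reshape(-1,3); p=p[(p[:,2]>.015)&(p[:,2]<.085)]
    if len(p): k=p[p[:,2]>p[:,2].max()-.015]; print('fig',len(p),k.mean(0).round(4))
E
```

```text
t38.8 [0.5444 0.3212 0.1066] yaw-0.40 op0.0556 F [ 0.4 -0.1  0.2] grip0.0 T [ 0.02 -0.02 -0.08] q6 0.42
fig 97 [0.5424 0.319  0.0637]
```

```bash
python3 -m crank '-.005 .003 -.05 0; 0 0 -.05 0; 0 0 -.05 0;0 0 -.03 0; 0 0 0 0' >/dev/null
python3 -m crank '0 0 0 0;0 0 0 0; 0 0 0 0; 0 0 0 0;0 0 0 0' >/dev/null
python3 -c '
from h import *
st()'
python3 -m crank '0 0 0 0;0 0 0 0; 0 0 0 0; 0 0 0 0;0 0 0 0' 0 30 >/dev/null
python3 -m crank '0 0 0 0;0 0 0 0; 0 0 0 0; 0 0 0 0;0 0 0 0' >/dev/null
python3 -c '
from h import *
st()'
```

```text
t39.7 [0.5412 0.3227 0.0155] yaw-0.36 op0.0555 F [-0.2 -0.4 -0.3] grip0.0 T [0.   0.03 0.  ] q6 0.43
t40.5 [0.5405 0.3224 0.0143] yaw-0.36 op0.0211 F [-0.9  0.4  2.3] grip29.4 T [-0.03  0.11 -0.03] q6 0.43
```

```bash
python3 -m crank '0 0 .04 0;0 0 .07 0; 0 0 .08 0; 0 0 .07 0;0 0 .04 0' >/dev/null
python3 -m crank '.0101 -.068 0 .002;.0101 -.068 0 .002;.0101 -.068 0 .002;.0101 -.068 0 .002;.0101 -.068 0 .002' >/dev/null
python3 -m crank '.0101 -.068 0 .002;.0101 -.068 0 .002;.0101 -.068 0 .002;.0101 -.068 0 .002;.0101 -.068 0 .002' >/dev/null
python3 -m crank '0 0 -.04 0;0 0 -.04 0; 0 0 -.02 0; 0 0 0 0;0 0 0 0' >/dev/null
python3 -c '
from h import *
st()'
```

```text
t42.2 [ 0.59   -0.0173  0.113 ] yaw1.47 op0.0212 F [-0.8 -0.8  0.2] grip29.5 T [-0.    0.01  0.05] q6 -0.18
```

```bash
python3 -m crank '.001 0 -.02 0;0 0 -.02 0; 0 0 -.012 0; 0 0 0 0;0 0 0 0'
python3 -m crank '0 0 -.003 0;0 0 -.003 0; 0 0 -.002 0; 0 0 0 0;0 0 0 0'
```

```text
t: 42.58
tool_pos: [0.5908, -0.0175, 0.0873]
tool_rot: [-2.192, -2.249, 0.001]
contact_force: [-0.6, 0.0, -1.2]
opening: 0.0214
grip_force: 29.5
t: 43.0
tool_pos: [0.5914, -0.0178, 0.0842]
tool_rot: [2.193, 2.249, 0.0]
contact_force: [0.3, -0.5, -0.3]
opening: 0.0214
grip_force: 29.5
```

```bash
python3 -m crank '0 0 -.0015 0;0 0 -.0015 0; 0 0 0 0; 0 0 0 0;0 0 0 0'|grep -E 'pos|contact'
python3 -m crank '0 0 -.001 0;0 0 0 0; 0 0 0 0; 0 0 0 0;0 0 0 0'|grep -E 'pos|contact'
```

```text
tool_pos: [0.5913, -0.0177, 0.0826]
contact_force: [-0.6, 0.7, -0.4]
tool_pos: [0.5914, -0.0178, 0.0824]
contact_force: [-0.9, 0.2, 2.3]
```

```bash
python3 -m crank '0 0 0 0;0 0 0 0; 0 0 0 0; 0 0 0 0;0 0 0 0' 55 30 >/dev/null
python3 -m crank '0 0 .03 0;0 0 .05 0; 0 0 .06 0; 0 0 .06 0;0 0 .06 0' >/dev/null
python3 -m crank '-.012 .074 .005 0;-.012 .074 .005 0;-.012 .074 .005 0;-.012 .074 .005 0;-.012 .074 .005 0' >/dev/null
python3 -m crank '-.012 .074 .005 0;-.012 .074 .005 0;-.012 .074 .005 0;-.012 .074 .005 0;-.012 .074 .005 0' >/dev/null
python3 -m crank '0 0 0 0;0 0 0 0; 0 0 0 0; 0 0 0 0;0 0 0 0' >/dev/null
cat > fig.py <<'E'
from h import *
def figs():
    st(); im,d,c=grab('wrist'); P=cloud(c,d); m=((P[...,2]>.008)&(P[...,2]<.09)&(P[...,1]>.2)).astype(np.uint8)
    _,L,S,_=cv2.connectedComponentsWithStats(m)
    for i in range(1,len(S)):
        if S[i,4]>150:
            p=P[L==i]; k=p[p[:,2]>p[:,2].max()-.02]; print(S[i],'head',np.round(np.median(k,0),4),p[:,2].max().round(3))
    t,dt,ct=grab('top'); Q=cloud(ct,dt).reshape(-1,3)
    q=Q[(Q[:,2]>.1)&(Q[:,2]<.15)&(abs(Q[:,0]-.59)<.04)&(abs(Q[:,1]-.0245)<.08)]
    print('on wall: head',len(q),q.mean(0).round(4) if len(q) else '')
    return im,t
E
python3 - <<'E'
from fig import *
im,t=figs()
E
```

```text
t45.9 [0.5316 0.3511 0.2369] yaw1.34 op0.0471 F [-0.3 -0.1 -0.7] grip0.0 T [-0.    0.02 -0.01] q6 0.44
[ 605    0   35   89 2626] head [0.8365 0.4829 0.0544] 0.057
[229 101  28  25 528] head [0.4443 0.4111 0.0612] 0.072
[317 112  23  25 418] head [0.5376 0.4033 0.0614] 0.066
on wall: head 76 [ 0.5902 -0.0202  0.1291]
```

```bash
python3 -m crank '.007 .050 0 0; .007 .050 0 0; 0 0 -.06 0;0 0 -.06 0; 0 0 -.06 0' >/dev/null
python3 -m crank '0 0 -.06 0;0 0 -.03 0; 0 0 0 0; 0 0 0 0;0 0 0 0' >/dev/null
python3 -c '
from h import *
st()'
```

```text
t46.9 [0.5398 0.4028 0.1046] yaw1.41 op0.0470 F [ 0.  -0.5 -0.2] grip0.0 T [-0.03 -0.02  0.01] q6 0.51
```

```bash
python3 -m crank '-.002 -.0015 -.05 0; 0 0 -.05 0; 0 0 -.05 0;0 0 -.026 0; 0 0 0 0' >/dev/null
python3 -m crank '0 0 0 0;0 0 0 0; 0 0 0 0; 0 0 0 0;0 0 0 0' >/dev/null
python3 -m crank '0 0 0 0;0 0 0 0; 0 0 0 0; 0 0 0 0;0 0 0 0' 0 30 >/dev/null
python3 -m crank '0 0 0 0;0 0 0 0; 0 0 0 0; 0 0 0 0;0 0 0 0' >/dev/null
python3 -c '
from h import *
st()'
```

```text
t48.5 [0.5375 0.4017 0.0145] yaw1.44 op0.0212 F [-0.8 -0.2  5.4] grip29.5 T [-0.1   0.2   0.01] q6 0.51
```

```bash
python3 -m crank '0 0 .04 0;0 0 .07 0; 0 0 .08 0; 0 0 .07 0;0 0 .04 0' >/dev/null
python3 -m crank '.0096 -.0686 0 0;.0096 -.0686 0 0;.0096 -.0686 0 0;.0096 -.0686 0 0;.0096 -.0686 0 0' >/dev/null
python3 -m crank '.0096 -.0686 0 0;.0096 -.0686 0 0;.0096 -.0686 0 0;.0096 -.0686 0 0;.0096 -.0686 0 0' >/dev/null
python3 -m crank '.0096 -.0686 0 0;0 0 -.04 0;0 0 -.04 0; 0 0 -.02 0; 0 0 0 0' >/dev/null
python3 -m crank '0 0 0 0;0 0 0 0; 0 0 0 0; 0 0 0 0;0 0 0 0' >/dev/null
python3 -c '
from h import *
st()'
```

```text
t50.6 [0.5907 0.0245 0.1151] yaw1.47 op0.0210 F [ 0.1  0.2 -0.6] grip29.5 T [0.02 0.02 0.02] q6 -0.11
```

```bash
python3 -m crank '-.001 0 -.02 0;0 0 -.02 0; 0 0 -.015 0; 0 0 -.005 0;0 0 0 0' | grep -E 'pos|contact'
python3 -m crank '0 0 -.002 0;0 0 -.002 0; 0 0 0 0; 0 0 0 0;0 0 0 0' | grep -E 'pos|contact'
```

```text
tool_pos: [0.5889, 0.0243, 0.0828]
contact_force: [-0.4, -0.6, 0.1]
tool_pos: [0.5897, 0.0242, 0.0825]
contact_force: [-2.1, -0.7, 3.7]
```

```bash
python3 -m crank '0 0 0 0;0 0 0 0; 0 0 0 0; 0 0 0 0;0 0 0 0' 50 30 >/dev/null
python3 -m crank '0 0 .03 0;0 0 .05 0; 0 0 .06 0; 0 0 .06 0;0 0 .06 0' >/dev/null
python3 -m crank '-.018 .066 .005 0;-.018 .066 .005 0;-.018 .066 .005 0;-.018 .066 .005 0;-.018 .066 .005 0' >/dev/null
python3 -m crank '-.018 .066 .005 0;-.018 .066 .005 0;-.018 .066 .005 0;-.018 .066 .005 0;-.018 .066 .005 0' >/dev/null
python3 -m crank '0 0 0 0;0 0 0 0; 0 0 0 0; 0 0 0 0;0 0 0 0' >/dev/null
python3 - <<'E'
from fig import *
im,t=figs()
a=cv2.resize(im[60:210,190:340,::-1],None,fx=2.6,fy=2.6,interpolation=cv2.INTER_CUBIC); b=cv2.resize(t[165:255,230:350,::-1],None,fx=3.3,fy=3.3,interpolation=cv2.INTER_CUBIC)
h=max(a.shape[0],b.shape[0]); cv2.imwrite('pics/c7.png',np.hstack([cv2.copyMakeBorder(x,0,h-x.shape[0],0,0,0) for x in(a,b)]))
E
```

```text
t53.5 [0.5    0.353  0.2368] yaw1.34 op0.0426 F [-0.6  0.2 -0.8] grip0.0 T [ 0.02 -0.01 -0.06] q6 0.47
[632   0   8  80 408] head [0.844  0.4931 0.0108] 0.015
[258 104  26  25 482] head [0.4439 0.4112 0.0612] 0.073
on wall: head 144 [ 0.5889 -0.0011  0.1256]
```

View pics/c7.png

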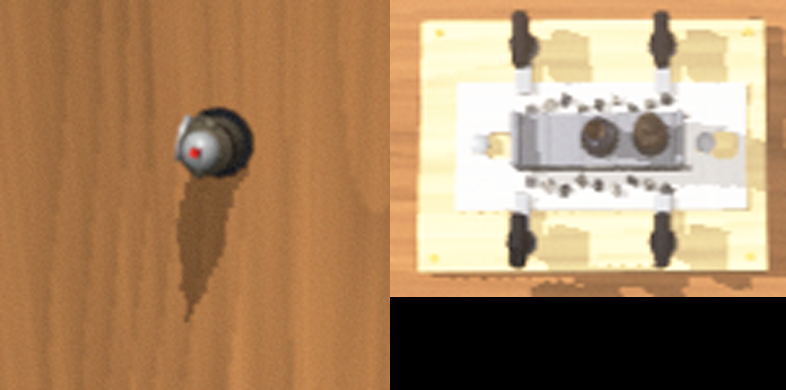

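Two figures stand on the wall. The third is in place, with its shield at (183,140) on its −x side, so I'll close along about 70°.

```bash
python3 -m crank '-.01 .0105 0 .07;-.01 .0105 0 .07;-.01 .0105 0 .07;-.01 .0105 0 .07;-.01 .0105 0 .07' 55 30 >/dev/null
python3 -m crank '-.01 .0105 0 .07;-.01 .0105 0 .07;-.01 .0105 0 .07;-.01 .0105 0 .07;-.01 .0105 0 .07' >/dev/null
python3 -m crank '-.01 .0105 -.04 .063;0 0 -.06 0;0 0 -.06 0;0 0 -.06 0;0 0 -.04 0' >/dev/null
python3 -m crank '0 0 0 0;0 0 0 0; 0 0 0 0; 0 0 0 0;0 0 0 0' >/dev/null
python3 -c '
from h import *
st()'
```

```text
t55.3 [0.4459 0.4128 0.1096] yaw70.10 op0.0471 F [ 0.7 -0.1 -0.1] grip0.0 T [-0.01  0.01  0.04] q6 -0.60
```

```bash
python3 -m crank '-.002 -.004 -.05 0; 0 0 -.05 0; 0 0 -.05 0;0 0 -.037 0; 0 0 0 0' >/dev/null
python3 -m crank '0 0 0 0;0 0 0 0; 0 0 0 0; 0 0 0 0;0 0 0 0' >/dev/null
python3 -m crank '0 0 0 0;0 0 0 0; 0 0 0 0; 0 0 0 0;0 0 0 0' 0 30 >/dev/null
python3 -m crank '0 0 0 0;0 0 0 0; 0 0 0 0; 0 0 0 0;0 0 0 0' >/dev/null
python3 -c '
from h import *
st()'
```

```text
t57.0 [0.4438 0.4102 0.014 ] yaw70.11 op0.0213 F [-0.7 -0.8  5. ] grip29.5 T [-0.18  0.22 -0.01] q6 -0.60
```

```bash
python3 -m crank '0 0 .04 0;0 0 .07 0; 0 0 .08 0; 0 0 .07 0;0 0 .04 0' >/dev/null
python3 -m crank '.0264 -.0625 0 -.0692;.0264 -.0625 0 -.0692;.0264 -.0625 0 -.0692;.0264 -.0625 0 -.0692;.0264 -.0625 0 -.0692' >/dev/null
python3 -m crank '.0264 -.0625 0 -.0692;.0264 -.0625 0 -.0692;.0264 -.0625 0 -.0692;.0264 -.0625 0 -.0692;.0264 -.0625 0 -.0692' >/dev/null
python3 -m crank '.0264 -.0625 0 -.0692;0 0 -.04 0;0 0 -.04 0; 0 0 -.02 0; 0 0 0 0' >/dev/null
python3 -m crank '0 0 0 0;0 0 0 0; 0 0 0 0; 0 0 0 0;0 0 0 0' >/dev/null
python3 -c '
from h import *
st()'
```

```text
t59.0 [0.5894 0.0665 0.1147] yaw1.63 op0.0212 F [-0.2 -0.4 -0.7] grip29.6 T [-0.02 -0.03 -0.02] q6 -0.04
```

```bash
python3 -m crank '0 0 -.02 0;0 0 -.02 0; 0 0 -.015 0; 0 0 -.004 0;0 0 0 0' | grep -E 'pos|contact'
python3 -m crank '0 0 -.002 0;0 0 -.002 0; 0 0 0 0; 0 0 0 0;0 0 0 0' | grep -E 'pos|contact'
```

```text
tool_pos: [0.588, 0.0662, 0.0827]
contact_force: [0.6, -0.3, -1.4]
tool_pos: [0.5888, 0.0662, 0.0821]
contact_force: [-0.3, -0.5, -0.3]
```

```bash
python3 -m crank '0 0 -.0015 0;0 0 0 0; 0 0 0 0; 0 0 0 0;0 0 0 0' | grep -E 'pos|contact'
python3 -m crank '0 0 0 0;0 0 0 0; 0 0 0 0; 0 0 0 0;0 0 0 0' 45 30 >/dev/null
python3 -m crank '0 0 .03 0;0 0 .05 0; 0 0 .06 0; 0 0 .06 0;0 0 .06 0' >/dev/null
python3 -m crank '-.018 .066 .005 0;-.018 .066 .005 0;-.018 .066 .005 0;-.018 .066 .005 0;-.018 .066 .005 0' >/dev/null
python3 -m crank '-.018 .066 .005 0;-.018 .066 .005 0;-.018 .066 .005 0;-.018 .066 .005 0;-.018 .066 .005 0' >/dev/null
python3 -m crank '0 0 0 0;0 0 0 0; 0 0 0 0; 0 0 0 0;0 0 0 0' >/dev/null
python3 - <<'E'
from kn import *
from fig import figs
im,t=figs(); s,_,_=grab('scene'); knobs('top',t,ctrl.get_calibration('top'),[(1,1),(1,-1),(-1,-1),(-1,1)],110,.064)
a=cv2.resize(s[150:290,230:420,::-1],(400,295),interpolation=cv2.INTER_CUBIC); b=cv2.resize(t[165:255,230:350,::-1],(393,295),interpolation=cv2.INTER_CUBIC)
cv2.imwrite('pics/c8.png',np.vstack([np.hstack([a,b]),cv2.copyMakeBorder(cv2.resize(t[:,:,::-1],(470,294)),0,0,0,323,0)]))
E
```

```text
tool_pos: [0.589, 0.0662, 0.0821]
contact_force: [-2.9, -0.1, 5.1]
t62.4 [0.4992 0.395  0.2361] yaw1.50 op0.0387 F [-0.3  0.3  0.6] grip0.0 T [-0.01  0.03  0.04] q6 0.53
[ 621    0   19  120 1890] head [0.8363 0.5179 0.0178] 0.029
on wall: head 208 [0.5883 0.0193 0.1237]
top (1, 1) exp [0.6733 0.0959] 81 [672.1  90.8] [42.5 16.7] axis deg 3.6
top (1, -1) exp [ 0.6766 -0.024 ] 74 [674.9 -25.7] [42.4 16.7] axis deg 2.6
top (-1, -1) exp [ 0.5067 -0.0287] 79 [507.4 -30. ] [43.5 16.3] axis deg 0.3
top (-1, 1) exp [0.5034 0.0912] 94 [503.4  85.6] [40.8 19.1] axis deg 178.8
```

View pics/c8.png

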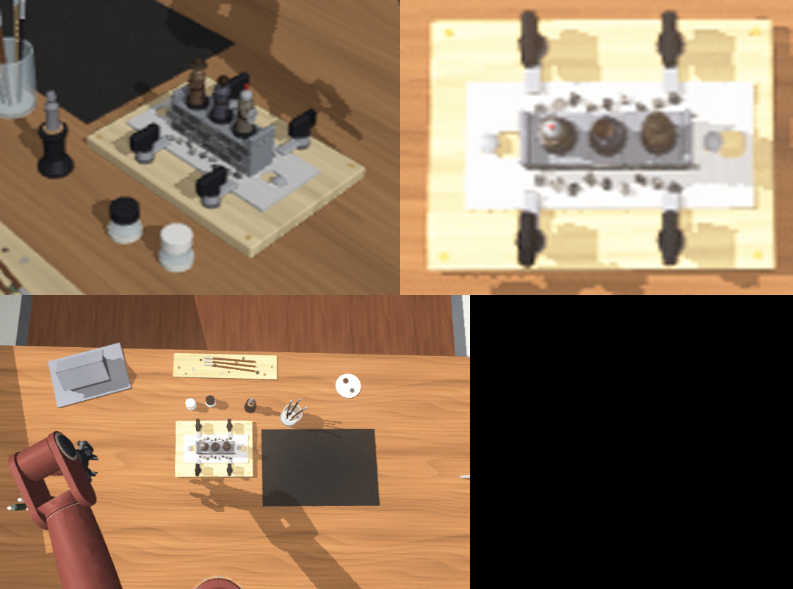

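All three figures stand on the wall, the four clamp fingers are on the plate, the studs are in their slots and the bystanders haven't moved. I'll hand in.

```bash
python3 -c '
from station import ctrl
print(ctrl.finish_job())'
```

```text
the job is handed in; nothing more can be done
None
```

I handed the job in at about 62 s: the tile is slid home on both studs, all four knobs are turned to their stops, and the three figures on the bench stand upright on the wall. The last camera check showed all of this in place and the pots, painting handle and brush jar unmoved; the station gave no verdict.

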